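# Stow the blue case in the half-covered steel box

### The arm

A 7-joint arm with a two-finger parallel gripper is mounted at the origin on the work surface. World frame = base frame: x ahead of the robot, y to its left, z up, the work surface at z = 0. Lengths are in m, angles in rad, forces in N, time in s.
With the tool pointing down it reaches from about 0.4 to 0.875 m from the base axis. Payload 6.5 kg.
Tool frame: the origin (TCP) lies at the very end of the fingers, on their centre line; the grasp point (between the pads) lies 19 mm behind it; z points along the fingers, y is the direction in which the jaws open and shut (so a half turn about z gives the same grasp; the last joint's range is limited). The gripper opens to 85 mm and grips with 20 to 120 N. Pads are 22 mm wide; open, the fingers measure 114 mm over their backs; the gripper's body (76 mm by 85 mm) begins 54 mm behind the grasp point. The pads swing forward as they close: fully open they stand 13 mm farther back than shut.
Start: joints at [1.145, 0.536, -0.004, 1.538, 0.003, 1.067, -0.071], TCP at [0.229, -0.608, 0.231] pointing down, gripper open.
Joint ranges: [-2.7, 2.7], [-0.37, 2.16], [-1.27, 1.26], [0.24, 2.4], [-1.31, 4.45], [0.19, 1.91], [-2.76, 2.76]. Speed limits (rad/s): [2.39, 2.39, 3.14, 3.14, 3.14, 3.14, 3.14].

### API

Orientations are given as a 3x3 rotation matrix whose columns are the frame's x, y, z axes.
In Python, from station import r gives the robot as it stands. The module is installed in compiled form; this text tells all that it offers.
- The arm moves only by the shell command python3 -m inch 'ROWS' [OPENING] [FORCE]. ROWS is JSON, a list that holds one entry, the list of rows, each a list of 6 numbers: the shift along the tool's x, y, z in cm, then the turn, a rotation vector about the tool's x, y, z in units of 6 degrees (1.0 is 6 degrees). In form: [[[tx, ty, tz, wx, wy, wz], ...]]. A call has 1 to 20 rows; each row is the pose to reach, as a shift and turn from the pose commanded when the call began, along the tool's axes at that moment; what a row does not reach only later rows make up. A row lasts 1/12 s, in which the tool goes at most 41.7 mm and 7.16 degrees, less where a joint would pass 70% of its speed; a pose out of reach is approached as far as the arm can. A call with a gripper value outside its range is refused whole. OPENING is the finger opening in cm, from 0 to 8.54, set as the call begins (- or left out, the last holds). The fingers move at their own pace and stop on an object; FORCE is the grip in N (left out, the last holds). Time passes only in rows, so rows that repeat a pose let the fingers close. It gives the time, the measured TCP pose, the force and the opening at its end, in the units of the state.
- r.observe(): the state, without advancing time (a new reading comes with each control period).
- r.grab_frame(name): name is "side" or "top"; returns (picture, depth): 480x640x3 uint8, red, green, blue; 480x640 float32, m along the optical axis (not along the pixel's ray), 0 where there is no reading.
- r.camera_model(name): a dict with "fx", "fy", "cx", "cy" (pixels), "position" and "rotation" of the camera in the world. Camera axes: x right, y down, z forward; pixel columns grow to the right and rows downward; lengths in m; the calibration is good to about 2 mm. A picture is of the moment at which its call begins. camera_model takes no time and is no camera call.
- r.finish_job(): hands the job in, once; it reports no verdict.
The state is a dict: "time_s": time; "joints": joint angles; "qvel": joint speeds; "joint_torque": joint torques, N m; "position": TCP position; "ee_rot": TCP orientation; "ft_force": force on the tool from outside, world axes, zero at the start; "ft_torque": the same for the moment, N m; "grip_width": opening from 0.0 (shut) to 1.0 (fully open).
Only numpy, scipy, OpenCV 4.12 (cv2) and the standard library are available. Lean on these libraries where they do the work, as an engineer would, in place of code of your own. Each camera call takes 0.05 s, during which the arm holds its last target. There are 200 camera calls.

### The job

First move the red oil can, which stands in front of the blue carrying case, onto the round cork mat and leave it standing there. Then take the case by its black grip, pass it nose first and tilted through the short mouth of the grey steel box, and level it inside so that it lies flat on the box's floor, grip upward, with its nose under the fixed cover. Let neither of them drop, leave the other things on the bench where they are, and let go.

Things in the scene. Friction and masses are not known exactly. Their poses are not given: they have to be found in the camera images.
- box: Grey steel box, fixed. Outside 198 (x) x 94 (y) x 70 mm high, all sheets 4 mm thick. Origin: centre of its underside, z up, x along its length. Inside: x -95 to +95 mm, y -43 to +43 mm, floor at z = 4 mm. A fixed cover (z 66 to 70 mm, yellow stripe on its edge) closes the top from x = +20 to +99 mm; the rest is open, see box_mouth. Its -x end is the one nearer the robot.
- box_mouth (a point): Centre of the box's mouth, 37.5 mm from the box's centre towards its -x end and 66 mm above its underside; axes as the box. The mouth is 115 long (x; shorter than the case) x 86 mm wide (y), from the -x end wall to the cover's edge. Side walls reach 66 mm above the box's underside, the -x end wall only 54 mm.
- case_mid (a point): Centre of the blue case's body, half-way up it. The rigid, loose case (about 0.3 kg) is 150 long (its x) x 56 wide (y) x 36 mm high (z), so its underside is 18 mm below this point. A black grip bar stands on its lid (see case_grip), 72 mm high in all. Its nose is the +x end; the grip is near the tail (-x).
- case_grip (a point): Point to grip on the black bar of the case: 62 mm above the case's underside, 35 mm from the case's centre towards the tail, axes as those of the case. The bar is 50 long (x) x 14 wide (y) and stands 36 mm above the lid (its top 10 mm above this point, the lid 26 mm below it).
- case_nose (a point): Centre of the case's nose end face (75 mm ahead of case_mid along x, 18 mm above the underside).
- can_mid (a point): Centre (59 mm above its underside) of the red oil can with a yellow band and white cap: cylinder 58 mm in diameter up to 96 mm height, then a cone to the cap, 118 mm in all; about 0.3 kg, loose, stands upright. It stands against the side of the case that faces the robot, a few mm off.
- mat: Round cork mat, 120 mm in diameter, 4 mm thick, fixed to the bench. Origin at the centre of its underside.
- jar_green: Bystander: small clear jar with green lid, 48 mm in diameter, 56 mm high; origin at the centre of its underside.
- jar_red: Bystander: small amber jar with red lid, 48 mm in diameter, 56 mm high; origin at the centre of its underside.
- wrench: Bystander: wrench, 180 mm long, lying along its x.
- reel: Bystander: aluminium fishing reel, 90 mm in diameter, 52 mm high; origin at the centre of its underside.
Things that resemble listed ones, but are neither listed nor needed, are in the scene too. There is more than one size of the part that bears case_mid; the job needs the largest.

How it is judged:
On the way, in this order (a step that is already met when the one before it is completed fails the run):
1. the oil can stands on the cork mat, released (horizontal distance between can_mid and mat below 0.036 m and height (world z) of can_mid between 0.055 and 0.071 m and angle between can_mid's own z axis and vertical below 0.1 rad and linear speed of can below 0.03 m/s and contact force between the fingers and can below 0.1 N), for 0.2 s.
2. the case, tilted, has its nose through the mouth of the box (angle between case_mid's own z axis and vertical above 0.15 rad and z of case_nose in the frame of box below 0.058 m and x of case_nose in the frame of box between -0.09 and 0.095 m and y of case_nose in the frame of box between -0.043 and 0.043 m), for 0.05 s.
At the end, for the whole second after the job is handed in: Released and still: the can upright (0.1 rad) on the mat, centres within 36 mm; the case level (0.1 rad), grip up, on the floor inside the box, its centre within 26 mm of the box's lengthwise, 22 mm crosswise and 7 mm of its lying height, so its nose is under the cover (all of step 1 and x of case_mid in the frame of box between -0.026 and 0.026 m and y of case_mid in the frame of box between -0.022 and 0.022 m and z of case_mid in the frame of box between 0.015 and 0.029 m and angle between case_mid's own z axis and vertical below 0.1 rad and linear speed of case below 0.03 m/s and contact force between the fingers and case below 0.1 N); the robot touches nothing.
It fails at once if the case is dropped (moves faster than 0.6 m/s out of the fingers, a fall of about 2 cm) (linear speed of case above 0.6 m/s and contact force between the fingers and case below 0.05 N).
It fails at once if the oil can is dropped (moves faster than 0.6 m/s out of the fingers, a fall of about 2 cm) (linear speed of can above 0.6 m/s and contact force between the fingers and can below 0.05 N).
It fails at once if another thing on the bench is pushed more than 40 mm from its place (distance of any of jar_green, jar_red, wrench, reel from where it was at the start of the episode above 0.04 m).
It also fails if it takes over 62 s, if anything falls off the work surface, if the arm or the gripper's body presses on something with over 40 N, if the wrist force passes 120 N, or if a joint passes its speed limit or range.

## Working session

There is one attempt and no reset: what is moved stays moved. The work goes in short steps, Python scripts to look and compute and a shell command to move; the robot and the scene stay as the last step left them, time stands still between calls to the robot, and variables do not carry over. Pictures are saved under pics/ and viewed, about 8 in all and at most 12, crops included, and the job is handed in when it is done.

```bash
mkdir -p pics
cat > h.py <<'E'
import numpy as np, cv2
from station import r
def snap(n,tag):
    p,d=r.grab_frame(n); np.savez(f'{tag}.npz',p=p,d=d); cv2.imwrite(f'pics/{tag}.png',p[:,:,::-1]); return p,d
def world(n,u,v,d):
    c=r.camera_model(n); R=np.array(c['rotation']); t=np.array(c['position'])
    u,v,d=map(np.asarray,(u,v,d))
    return np.stack([(u-c['cx'])/c['fx']*d,(v-c['cy'])/c['fy']*d,d],-1)@R.T+t
def at(n,tag,u,v,k=2):
    d=np.load(f'{tag}.npz')['d']; w=d[v-k:v+k+1,u-k:u+k+1]; w=w[w>0]
    return world(n,u,v,np.median(w)) if len(w) else None
def onplane(n,u,v,z):
    a=world(n,u,v,1.0);c=np.array(r.camera_model(n)['position']); s=(z-c[2])/(a-c)[2]; return c+s*(a-c)
E
python3 - <<'E'
from h import *
for n in('top','side'):
    snap(n,n+'0'); c=r.camera_model(n); print(n,c['fx'],np.round(c['position'],3),np.round(c['rotation'],3).tolist())
s=r.observe();print(np.round(s['position'],4),np.round(s['ee_rot'],3).tolist(),s['time_s'],s['ft_force'])
E
```

```text
top 511.4449912414198 [ 0.469 -0.011  1.203] [[-0.021, -0.999, 0.05], [-1.0, 0.021, 0.003], [-0.004, -0.05, -0.999]]
side 459.04372418477686 [0.049 0.763 0.598] [[-0.832, -0.292, 0.472], [-0.555, 0.399, -0.73], [0.025, -0.869, -0.493]]
[ 0.2286 -0.6079  0.2305] [[0.936, 0.352, -0.001], [0.352, -0.936, 0.001], [-0.0, -0.002, -1.0]] 0.1 [-0.13288623 -0.36070538  0.40261338]
```

View pics/top0.png

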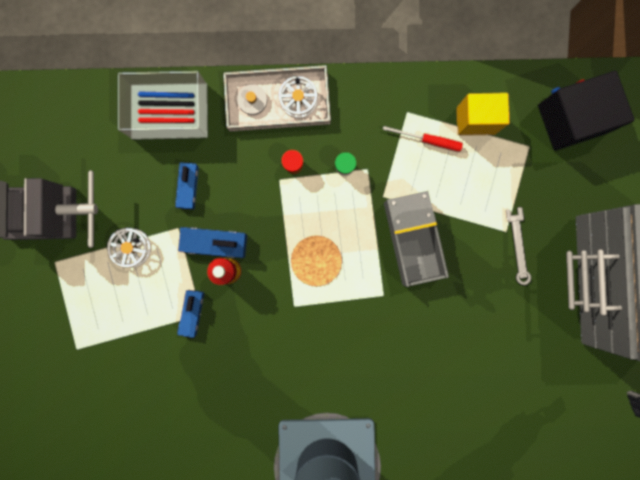

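View pics/side0.png

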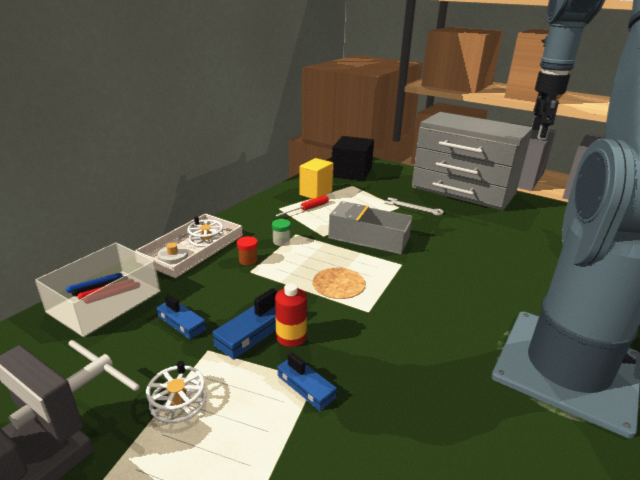

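The top picture shows the following:
- **Case candidates:** three blue cases, at (212,243), (187,186) and (190,313). The large one is (212,243), with its grip at about (224,243), so its tail points right and its nose left.
- **Can:** only one red can, at (222,271). The red jar is at (292,160).
- **Mat:** (316,261).
- **Box:** about (417,240), with its cover at the far end. The other containers, at (162,105) and (277,98), are a clear box and a tray.
- **Reels:** (128,248) on the bench, and another in the tray.

Next I'll measure these and check with a crop.

Run:
```python
from h import *
z=np.load('top0.npz');p,d=z['p'],z['d']
v,u=np.mgrid[0:480,0:640]; W=world('top',u,v,d); hsv=cv2.cvtColor(p,cv2.COLOR_RGB2HSV)
np.save('W0.npy',W)
def win(a,b,c,e): m=np.zeros((480,640),bool); m[b:e,a:c]=1; return m
def rect(m,nm):
    P=W[m][:,:2].astype(np.float32)*1000; (c,s,a)=cv2.minAreaRect(P); print(nm,len(P),np.round(c,1),np.round(s,1),round(a,1),'zmed',np.median(W[m][:,2]))
ok=d>0
blue=(hsv[...,0]>100)&(hsv[...,0]<120)&(hsv[...,1]>120)&ok
for nm,w in(('big',win(170,220,255,262)),('s1',win(170,155,205,215)),('s2',win(170,285,210,345))):
    rect(blue&w&(W[...,2]>.022)&(W[...,2]<.045),nm)
w=win(205,230,245,256); rect(w&ok&(W[...,2]>.062)&(W[...,2]<.085)&(hsv[...,2]<90),'grip')
w=win(200,250,250,295); rect(w&ok&(W[...,2]>.085)&(W[...,2]<.13),'can cone'); rect(w&ok&(W[...,2]>.105)&(W[...,2]<.13),'can cap')
rect(win(285,230,350,292)&ok&(hsv[...,0]<22)&(hsv[...,1]>110)&(W[...,2]<.02),'mat')
w=win(380,185,455,292); m=w&ok&(W[...,2]>.045)&(W[...,2]<.08); rect(m,'boxtop')
m2=w&ok&(W[...,2]>.06)&(W[...,2]<.08); rect(m2,'box66+')
y=w&ok&(hsv[...,0]>20)&(hsv[...,0]<32)&(hsv[...,1]>150); rect(y,'stripe')
for nm,(a,b) in dict(jarr=(292,160),jarg=(346,163),wr=(520,245),reel=(127,248)).items(): print(nm,np.round(at('top','top0',a,b),3))
a=cv2.resize(p[215:300,160:260,::-1],None,fx=6,fy=6,interpolation=cv2.INTER_CUBIC);cv2.imwrite('pics/crop1.png',a)
```

```text
big 1402 [521.9 253.8] [149.2  56.1] 83.5 zmed 0.03535049580121097
s1 545 [655.6 314.5] [ 39.9 103.9] 82.9 zmed 0.024945596128447933
s2 534 [360.6 308. ] [ 38.6 103.3] 78.7 zmed 0.024964969966162598
grip 131 [517.6 219.1] [47.7 13.3] 83.9 zmed 0.07094951319172971
can cone 566 [455.9 221.5] [56.  56.4] 73.6 zmed 0.10056845635548661
can cap 132 [456.7 221.9] [29.5 33.3] 20.6 zmed 0.11575779771537142
mat 1920 [475.5  16. ] [115.4 114.5] 24.7 zmed 0.0032709061987602484
boxtop 1978 [ 520.5 -211.3] [198.   95.4] 11.5 zmed 0.06841360111955919
box66+ 1741 [ 520.8 -211.2] [197.5  95.4] 11.5 zmed 0.06880578585946284
stripe 138 [ 544.3 -216.6] [  8.6 112.8] 12.2 zmed 0.06885286359603981
jarr [0.703 0.065 0.056]
jarg [ 0.694 -0.058  0.056]
wr [ 0.502 -0.463  0.004]
reel [0.513 0.447 0.035]
```

View pics/crop1.png

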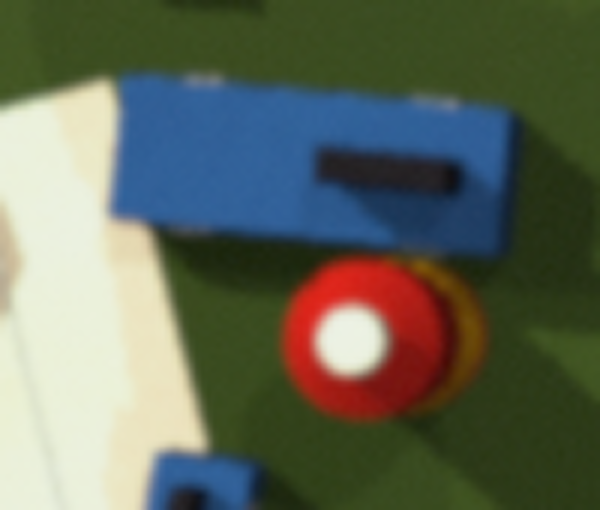

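The crop confirms the choice: a 149 x 56 mm case with the can right beside it and a gap of about 4 mm. Sizes and heights agree with the list. Next I'll write a helper for row targets and plan the insertion clearances.

```bash
cat > t.py <<'E'
import sys
from h import *
from scipy.spatial.transform import Rotation as Ro
def frame(jaw,tilt=0,nose=None):
    """jaw: world angle (deg) of tool y, tool down; then nose-down tilt (deg) of a case with yaw nose"""
    y=np.array([np.cos(np.radians(jaw)),np.sin(np.radians(jaw)),0]); z=np.array([0,0,-1.])
    R=np.c_[np.cross(y,z),y,z]
    if tilt: a=np.radians(nose+90); R=Ro.from_rotvec(np.radians(tilt)*np.array([np.cos(a),np.sin(a),0])).as_matrix()@R
    return R
def rel(p,R,p0=None,R0=None):
    if p0 is None: s=r.observe(); p0=np.array(s['position']);R0=np.array(s['ee_rot'])
    return np.round(np.r_[R0.T@(np.array(p)-p0)*100, Ro.from_matrix(R0.T@R).as_rotvec(degrees=True)/6],2).tolist()
E
python3 - <<'E'
from t import *
p1=[.5,-.1,.25];R1=frame(15)
print(rel(p1,R1)); p2=[.4565,.2218,.20];R2=frame(83.5); print(rel(p2,R2,np.array(p1),R1))
# insertion plan, box frame mm
def seg(poly,n=12):
    P=[]; 
    for a,b in zip(poly,np.roll(poly,-1,0)): P+= [a+(b-a)*t for t in np.linspace(0,1,n,endpoint=False)]
    return np.array(P)
body=seg(np.array([[-75,-18],[75,-18],[75,18],[-75,18]],float),30)
bar=seg(np.array([[-60,18],[-10,18],[-10,54],[-60,54]],float))
fin=seg(np.array([[-46,25],[-24,25],[-24,98],[-46,98]],float)); gb=seg(np.array([[-78,98],[8,98],[8,200],[-78,200]],float))
C=np.r_[body,bar,fin,gb]
obs=np.array([[-99,-1000,99,4],[-99,0,-95,54],[95,0,99,70],[20,66,99,70]],float)
def clear(cx,cz,th):
    c,s=np.cos(th),np.sin(th); Q=np.c_[c*C[:,0]+s*C[:,1]+cx,-s*C[:,0]+c*C[:,1]+cz]; m=1e9
    # obstacle corners inside body handled by dense sampling
    for o in obs:
        dx=np.maximum(np.maximum(o[0]-Q[:,0],Q[:,0]-o[2]),0);dz=np.maximum(np.maximum(o[1]-Q[:,1],Q[:,1]-o[3]),0); m=min(m,np.hypot(dx,dz).min())
    # corners of obstacles in case frame
    return m
for th in (45,40,35,30,27,24,21,18,15,12,9,6,3):
    best=max((clear(x,zz,np.radians(th)),x,zz) for x in range(-110,25,3) for zz in range(22,130,3)
      if x+75*np.cos(np.radians(th))-18*np.sin(np.radians(th))>0 and zz-75*np.sin(np.radians(th))-18*np.cos(np.radians(th))<40)
    c2=max((clear(x,zz,np.radians(th)),x,zz) for x in range(-20,16,3) for zz in range(22,100,3))
    print(th,best,c2)
E
```

```text
[43.28, -37.98, -1.9, -0.01, -0.01, -14.06]
[32.21, 4.13, 5.0, 0.0, 0.0, -11.42]
45 (np.float64(11.927462683466599), -38, 82) (np.float64(3.239069349651089), -17, 73)
40 (np.float64(13.00212929736795), -44, 79) (np.float64(4.002129297367951), -20, 70)
35 (np.float64(14.090746823827883), -50, 76) (np.float64(4.445596776041107), -20, 67)
30 (np.float64(12.911542731880111), -50, 70) (np.float64(3.971780498855923), -20, 64)
27 (np.float64(12.94769612623592), -56, 70) (np.float64(4.893967020992049), -20, 61)
24 (np.float64(10.980053817891523), -53, 67) (np.float64(5.834670589925728), -20, 58)
21 (np.float64(8.299672395919611), -56, 67) (np.float64(6.794882686227336), -20, 55)
18 (np.float64(8.625936663511022), -65, 79) (np.float64(5.774144289615932), -14, 52)
15 (np.float64(8.677097901325515), -65, 76) (np.float64(6.467031588430957), -11, 49)
12 (np.float64(7.591135457235481), -8, 46) (np.float64(7.591135457235481), -8, 46)
9 (np.float64(9.145713268507047), -8, 43) (np.float64(9.145713268507047), -8, 43)
6 (np.float64(10.25897113829707), -5, 40) (np.float64(10.25897113829707), -5, 40)
3 (np.float64(11.099471656196883), 7, 37) (np.float64(11.099471656196883), 7, 37)
```

```bash
python3 -m inch '[[[43,-38,-2,0,0,-14],[43,-38,-2,0,0,-14],[43,-38,-2,0,0,-14],[43,-38,-2,0,0,-14],[43,-38,-2,0,0,-14],[43,-38,-2,0,0,-14],[43,-38,-2,0,0,-14],[43,-38,-2,0,0,-14],[43,-38,-2,0,0,-14],[43,-38,-2,0,0,-14],[43,-38,-2,0,0,-14],[43,-38,-2,0,0,-14],[43,-38,-2,0,0,-14],[43,-38,-2,0,0,-14],[43,-38,-2,0,0,-14],[43,-38,-2,0,0,-14],[43,-38,-2,0,0,-14]]]' 8.5
python3 - <<'E'
from t import *
print(rel([.4565,.2218,.20],frame(83.5)))
E
```

```text
time_s: 1.52
position: [0.4969, -0.1021, 0.2508]
ee_rot: [[-0.252, 0.968, -0.001], [0.968, 0.252, -0.0], [-0.0, -0.001, -1.0]]
ft_force: [0.1, -0.9, -0.7]
grip_width: 0.997
[32.36, 4.26, 5.07, -0.01, -0.01, -11.48]
```

```bash
python3 -m inch '[[[32.4,4.2,5,0,0,-11.5],[32.4,4.2,5,0,0,-11.5],[32.4,4.2,5,0,0,-11.5],[32.4,4.2,5,0,0,-11.5],[32.4,4.2,5,0,0,-11.5],[32.4,4.2,5,0,0,-11.5],[32.4,4.2,5,0,0,-11.5],[32.4,4.2,5,0,0,-11.5],[32.4,4.2,5,0,0,-11.5],[32.4,4.2,5,0,0,-11.5],[32.4,4.2,5,0,0,-11.5],[32.4,4.2,5,0,0,-11.5],[32.4,4.2,5,0,0,-11.5],[32.4,4.2,5,0,0,-11.5]]]'
python3 - <<'E'
from t import *
print(rel([.4565,.2218,.055],frame(83.5)))
p,d=snap('side','side1'); cv2.imwrite('pics/crop2.png',cv2.resize(p[100:420,120:480,::-1],None,fx=1.8,fy=1.8))
E
```

```text
time_s: 2.68
position: [0.4568, 0.2216, 0.2013]
ee_rot: [[-0.993, 0.115, 0.0], [0.115, 0.993, -0.001], [-0.0, -0.001, -1.0]]
ft_force: [-0.6, -0.2, -0.3]
grip_width: 0.992
[0.04, 0.03, 14.63, -0.01, 0.0, -0.02]
```

View pics/crop2.png

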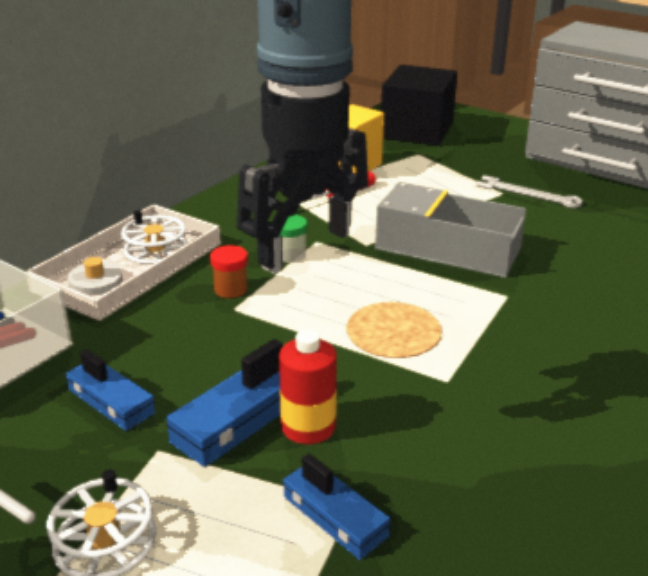

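The gripper is straight above the can: fingers at crop (268,250) and (340,215), cap at (308,340). The path down is clear.

```bash
python3 -m inch '[[[0,0,4,0,0,0],[0,0,7,0,0,0],[0,0,10,0,0,0],[0,0,12,0,0,0],[0,0,13.5,0,0,0],[0,0,14.6,0,0,0],[0,0,14.6,0,0,0],[0,0,14.6,0,0,0]]]' 8.5
python3 -m inch '[[[0,0,0,0,0,0],[0,0,0,0,0,0],[0,0,0,0,0,0],[0,0,0,0,0,0],[0,0,0,0,0,0],[0,0,0,0,0,0],[0,0,0,0,0,0],[0,0,0,0,0,0],[0,0,0,0,0,0],[0,0,0,0,0,0]]]' 4 50
python3 -m inch '[[[0,0,-1,0,0,0],[0,0,-3,0,0,0],[0,0,-6,0,0,0],[0,0,-6,0,0,0]]]'
python3 - <<'E'
from t import *
s=r.observe();p=s['position'];print(p); print(rel([.4755,.016,p[2]],frame(83.5)))
snap('side','side2');snap('top','top2')
E
```

```text
time_s: 3.4
position: [0.4565, 0.2228, 0.0555]
ee_rot: [[-0.994, 0.112, -0.0], [0.112, 0.994, -0.0], [0.0, -0.0, -1.0]]
ft_force: [0.3, 0.1, 0.1]
grip_width: 0.993
time_s: 4.23
position: [0.4572, 0.2229, 0.0566]
ee_rot: [[-0.994, 0.112, 0.002], [0.112, 0.994, 0.0], [-0.002, 0.0, -1.0]]
ft_force: [-1.1, -1.8, 7.7]
grip_width: 0.668
time_s: 4.57
position: [0.4587, 0.2247, 0.1201]
ee_rot: [[-0.994, 0.111, 0.006], [0.111, 0.994, 0.003], [-0.006, 0.004, -1.0]]
ft_force: [1.1, 0.5, -1.8]
grip_width: 0.665
[0.45870558 0.22471989 0.1201121 ]
[-3.99, -20.56, -0.06, 0.04, 0.06, 0.02]
```

```bash
python3 -m inch '[[[-0.5,-2.5,0,0,0,0],[-1.2,-6,0,0,0,0],[-1.9,-9.5,0,0,0,0],[-2.6,-13,0,0,0,0],[-3.2,-16,0,0,0,0],[-3.7,-19,0,0,0,0],[-4,-20.4,0,0,0,0],[-4,-20.6,0,0,0,0],[-4,-20.6,1.5,0,0,0],[-4,-20.6,3,0,0,0],[-4,-20.6,4.2,0,0,0],[-4,-20.6,4.8,0,0,0],[-4,-20.6,5.2,0,0,0],[-4,-20.6,5.2,0,0,0],[-4,-20.6,5.2,0,0,0]]]'
python3 - <<'E'
from t import *
p,d=snap('side','side3'); cv2.imwrite('pics/crop3.png',cv2.resize(p[160:360,200:440,::-1],None,fx=3,fy=3,interpolation=cv2.INTER_CUBIC))
E
```

```text
time_s: 5.92
position: [0.4734, 0.0141, 0.0634]
ee_rot: [[-0.994, 0.111, 0.0], [0.111, 0.994, 0.0], [-0.0, 0.0, -1.0]]
ft_force: [0.6, 0.0, -2.3]
grip_width: 0.664
```

View pics/crop3.png

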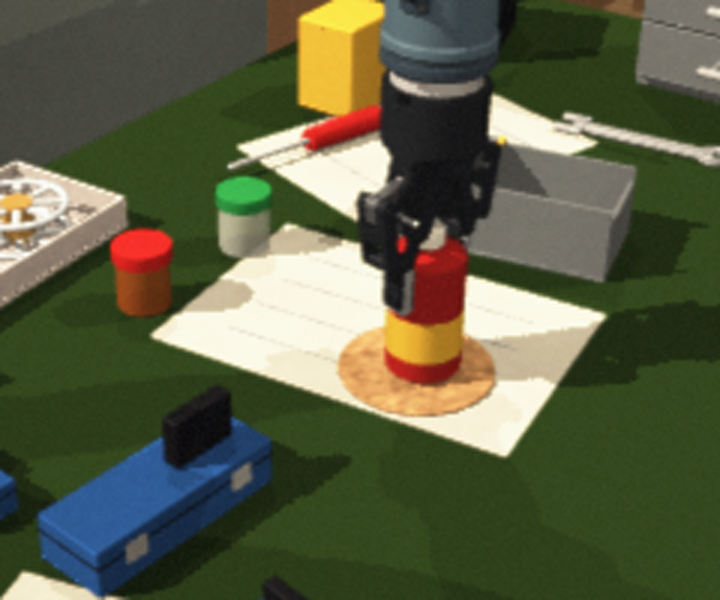

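The can is upright over the mat, with its base at crop (424,375) and the mat centre at about (417,370). By TCP height it is about 3 mm above the mat, so I'll lower it gently and release.

```bash
python3 -m inch '[[[0,0,0.1,0,0,0],[0,0,0.2,0,0,0],[0,0,0.3,0,0,0],[0,0,0.35,0,0,0],[0,0,0.35,0,0,0]]]'
python3 -m inch '[[[0,0,0,0,0,0],[0,0,0,0,0,0],[0,0,0,0,0,0],[0,0,0,0,0,0],[0,0,0,0,0,0],[0,0,0,0,0,0],[0,0,0,0,0,0],[0,0,-1,0,0,0],[0,0,-4,0,0,0],[0,0,-8,0,0,0],[0,0,-12,0,0,0],[0,0,-15,0,0,0],[0,0,-15,0,0,0]]]' 8.5
python3 - <<'E'
from t import *
snap('side','side4'); p,d=snap('top','top4')
v,u=np.mgrid[0:480,0:640]; W=world('top',u,v,d)
z=np.load('side4.npz');Ws=world('side',u,v,z['d']);hs=cv2.cvtColor(z['p'],cv2.COLOR_RGB2HSV)
m=(hs[...,1]>150)&((hs[...,0]<8)|(hs[...,0]>172))&(z['d']>0)&(abs(Ws[...,0]-.475)<.08)&(abs(Ws[...,1]-.015)<.08)
q=Ws[m];print('can red',len(q),q.min(0),q.max(0),q.mean(0))
hsv=cv2.cvtColor(p,cv2.COLOR_RGB2HSV);b=(hsv[...,0]>100)&(hsv[...,0]<120)&(hsv[...,1]>120)&(d>0)&(W[...,2]>.03)&(W[...,2]<.042)&(abs(W[...,0]-.522)<.05)&(abs(W[...,1]-.254)<.11)
print(cv2.minAreaRect(W[b][:,:2].astype(np.float32)*1000))
print(rel([.518,.2191,.17],frame(-6.5)))
E
```

```text
time_s: 6.38
position: [0.4738, 0.0136, 0.0606]
ee_rot: [[-0.994, 0.111, 0.001], [0.111, 0.994, -0.001], [-0.001, -0.001, -1.0]]
ft_force: [-1.7, -0.4, 8.5]
grip_width: 0.663
time_s: 7.47
position: [0.4767, 0.0147, 0.2159]
ee_rot: [[-0.994, 0.111, 0.01], [0.111, 0.994, -0.0], [-0.01, 0.001, -1.0]]
ft_force: [0.5, -0.0, -0.1]
grip_width: 0.993
can red 771 [ 0.44431226 -0.01049989  0.00419259] [0.50185025 0.0463692  0.10867437] [0.46422393 0.0311376  0.07351285]
((521.9440307617188, 253.46836853027344), (148.1405029296875, 55.65935516357422), 83.4920654296875)
[-2.08, 20.93, 4.13, 0.02, 0.03, 15.02]
```

The can stands on the mat at about (0.473, 0.017), with its base at z = 4 mm, and the case has not moved. On to the grip.

```bash
python3 -m inch '[[[-2.1,20.9,4.1,0,0,15],[-2.1,20.9,4.1,0,0,15],[-2.1,20.9,4.1,0,0,15],[-2.1,20.9,4.1,0,0,15],[-2.1,20.9,4.1,0,0,15],[-2.1,20.9,4.1,0,0,15],[-2.1,20.9,4.1,0,0,15],[-2.1,20.9,4.1,0,0,15],[-2.1,20.9,4.1,0,0,15],[-2.1,20.9,4.1,0,0,15],[-2.1,20.9,4.1,0,0,15],[-2.1,20.9,4.1,0,0,15],[-2.1,20.9,4.1,0,0,15],[-2.1,20.9,4.1,0,0,15],[-2.1,20.9,4.1,0,0,15],[-2.1,20.9,4.1,0,0,15]]]' 5
python3 - <<'E'
from t import *
print(rel([.518,.2190,.045],frame(-6.5)))
E
```

```text
time_s: 8.9
position: [0.5168, 0.2188, 0.1681]
ee_rot: [[0.108, 0.994, -0.001], [0.994, -0.108, -0.001], [-0.001, -0.001, -1.0]]
ft_force: [0.1, -0.9, -0.0]
grip_width: 0.586
[0.04, 0.14, 12.31, -0.01, 0.01, 0.05]
```

```bash
python3 -m inch '[[[0,0.1,4,0,0,0],[0,0.1,7,0,0,0],[0,0.1,9,0,0,0],[0,0.1,10.5,0,0,0],[0,0.1,11.7,0,0,0],[0,0.1,12.3,0,0,0],[0,0.1,12.3,0,0,0],[0,0.1,12.3,0,0,0]]]'
python3 - <<'E'
from t import *
p,d=snap('side','side5'); cv2.imwrite('pics/crop4.png',cv2.resize(p[200:370,180:340,::-1],None,fx=3.5,fy=3.5,interpolation=cv2.INTER_CUBIC))
E
```

```text
time_s: 9.57
position: [0.5186, 0.2191, 0.0461]
ee_rot: [[0.111, 0.994, 0.0], [0.994, -0.111, 0.0], [0.0, 0.0, -1.0]]
ft_force: [-0.5, -0.8, -0.2]
grip_width: 0.585
```

View pics/crop4.png

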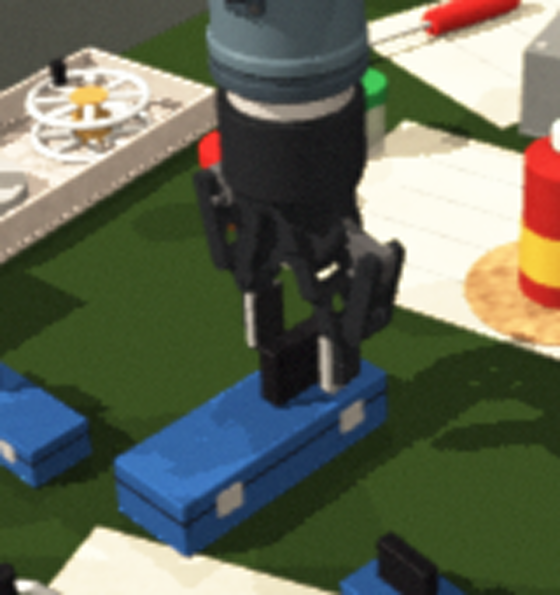

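The bar, at crop (290,365), sits between the fingertips at (250,320) and (335,365). Close and lift.

```bash
python3 -m inch '[[[0,0,0,0,0,0],[0,0,0,0,0,0],[0,0,0,0,0,0],[0,0,0,0,0,0],[0,0,0,0,0,0],[0,0,0,0,0,0],[0,0,0,0,0,0],[0,0,0,0,0,0],[0,0,0,0,0,0],[0,0,0,0,0,0]]]' 0.5 110
python3 -m inch '[[[0,0,-0.5,0,0,0],[0,0,-1.5,0,0,0],[0,0,-4,0,0,0],[0,0,-7,0,0,0],[0,0,-10,0,0,0],[0,0,-13,0,0,0],[0,0,-15,0,0,0],[0,0,-15,0,0,0],[0,0,-15,0,0,0]]]'
cat > c.py <<'E'
from t import *
def casefit(tag,cam='top'):
    """case pose in tool frame from lid/side blue points near the tool: returns lid normal, etc."""
    z=np.load(tag+'.npz');p,d=z['p'],z['d'];v,u=np.mgrid[0:480,0:640];W=world(cam,u,v,d);h=cv2.cvtColor(p,cv2.COLOR_RGB2HSV)
    s=r.observe();t=np.array(s['position']);R=np.array(s['ee_rot'])
    m=(h[...,0]>100)&(h[...,0]<122)&(h[...,1]>110)&(d>0); Q=(W-t)@R
    m&=(abs(Q[...,1])<.034)&(abs(Q[...,0])<.15)&(Q[...,2]>-.03)&(Q[...,2]<.08)
    return Q[m]
E
python3 - <<'E'
from c import *
snap('top','top6');snap('side','side6')
for c in('top','side'):
    q=casefit(c+'6',c); print(c,len(q),np.round(np.percentile(q,[1,50,99],axis=0),4).tolist())
    lid=q[(q[:,2]<.02)] if c=='top' else q
    if c=='top':
        A=np.c_[lid[:,:2],np.ones(len(lid))]; k=np.linalg.lstsq(A,lid[:,2],rcond=None)[0]; print('plane z=',np.round(k,4)); print(cv2.minAreaRect(lid[:,:2].astype(np.float32)*1000))
s=r.observe();print(s['position'],s['ft_force'],s['ft_torque'])
E
```

```text
time_s: 10.45
position: [0.5187, 0.2191, 0.0467]
ee_rot: [[0.111, 0.994, 0.001], [0.994, -0.111, 0.0], [0.0, 0.001, -1.0]]
ft_force: [-2.0, -0.1, 6.3]
grip_width: 0.138
time_s: 11.2
position: [0.5187, 0.2189, 0.1968]
ee_rot: [[0.111, 0.994, 0.002], [0.994, -0.111, 0.0], [0.001, 0.002, -1.0]]
ft_force: [-0.1, -0.5, -5.5]
grip_width: 0.14
top 501 [[-0.0385, -0.0255, -0.0259], [-0.0237, 0.0008, 0.0092], [0.0001, 0.0282, 0.0299]]
plane z= [-0.0653  0.0032  0.0068]
((-18.780527114868164, 1.2939128875732422), (40.84475326538086, 54.7399787902832), 0.11902947723865509)
side 2363 [[-0.0323, -0.028, 0.009], [0.0634, -0.0176, 0.0123], [0.1132, 0.0266, 0.0441]]
[0.51726727 0.21808029 0.19446741] [-0.44604418 -0.69245549 -4.12988204] [-0.15007402  0.03225657 -0.0225016 ]
```

```bash
cat >> c.py <<'E'
BOX=np.array([.5205,-.2113,0]);BY=np.radians(11.5);B=Ro.from_euler('z',BY).as_matrix()
F=np.diag([1.,-1,-1]); OFF=np.array([-.035,0,.0287])
def tool(cx,cz,th,cy=0,sag=0):
    Rc=B@Ro.from_euler('y',np.radians(th)).as_matrix()
    p=BOX+B@(np.array([cx,cy,cz])/1000)+Rc@OFF
    return p,Rc@F
def steps(wps):
    s=r.observe();print('from',np.round(s['position'],4))
    for w in wps: p,R=tool(*w); print(w,np.round(p,3),rel(p,R))
E
python3 - <<'E'
from c import *
steps([(-60,260,0),(-60,130,27)])
E
```

```text
from [0.5173 0.2181 0.1945]
(-60, 260, 0) [ 0.427 -0.23   0.289] [-45.57, -3.97, -9.34, -0.01, 0.03, 12.02]
(-60, 130, 27) [ 0.444 -0.227  0.171] [-45.03, -2.34, 2.38, 2.82, -3.86, 11.78]
```

```bash
python3 -m inch '[[[0,0,-3,0,0,0],[-1,0,-6,0,0,0.3],[-3,-0.3,-9,0,0,0.8],[-6,-0.5,-9,0,0,1.6],[-9.5,-0.8,-9,0,0,2.5],[-13,-1.1,-9,0,0,3.4],[-16.5,-1.4,-9,0,0,4.3],[-20,-1.7,-9,0,0,5.2],[-23.5,-2,-9,0,0,6.2],[-27,-2.3,-9,0,0,7.1],[-30.5,-2.6,-9,0,0,8],[-34,-3,-9,0,0,9],[-37.5,-3.3,-9,0,0,10],[-40.5,-3.6,-9,0,0,11],[-43,-3.8,-9,0,0,11.6],[-45,-4,-9,0,0,12],[-45.6,-4,-9,0,0,12],[-45.6,-4,-9,0,0,12]]]'
python3 - <<'E'
from c import *
steps([(-60,200,0),(-60,150,27),(-60,130,27)])
E
```

```text
time_s: 12.8
position: [0.4269, -0.231, 0.2847]
ee_rot: [[0.98, 0.2, -0.002], [0.2, -0.98, 0.001], [-0.002, -0.001, -1.0]]
ft_force: [0.5, 0.6, -4.1]
grip_width: 0.14
from [ 0.4269 -0.231   0.2847]
(-60, 200, 0) [ 0.427 -0.23   0.229] [0.07, -0.06, 5.6, -0.01, 0.02, 0.0]
(-60, 150, 27) [ 0.444 -0.227  0.191] [1.77, -0.06, 9.32, -0.01, -4.48, 0.0]
(-60, 130, 27) [ 0.444 -0.227  0.171] [1.77, -0.06, 11.32, -0.01, -4.48, 0.0]
```

```bash
python3 -m inch '[[[0.2,0,1,0,-0.5,0],[0.4,0,2.5,0,-1.1,0],[0.7,0,4,0,-1.8,0],[1,0,5.5,0,-2.5,0],[1.3,0,7,0,-3.2,0],[1.6,0,8.2,0,-3.9,0],[1.8,0,9,0,-4.5,0],[1.8,0,9.3,0,-4.5,0],[1.8,0,9.3,0,-4.5,0],[1.8,0,9.3,0,-4.5,0]]]'
python3 - <<'E'
from c import *
steps([(-60,130,27)])
snap('top','top7');p,d=snap('side','side7')
for c in('top','side'):
    q=casefit(c+'7',c); print(c,len(q),np.round(np.percentile(q,[1,50,99],axis=0),4).tolist() if len(q) else '')
    l=q[(q[:,2]<.022)&(q[:,0]>.015)]; 
    if len(l)>30:
        A=np.c_[l[:,:2],np.ones(len(l))];k=np.linalg.lstsq(A,l[:,2],rcond=None)[0]
        e=abs(A@k-l[:,2])<.004;k=np.linalg.lstsq(A[e],l[e,2],rcond=None)[0];print('plane',k,e.sum(),len(e),np.ptp(l[e],0),l[e].max(0))
a=np.load('top7.npz')['p'][170:310,350:480,::-1]; b=p[120:290,300:460,::-1]
cv2.imwrite('pics/crop5.png',np.hstack([cv2.resize(a,(390,420),interpolation=2),cv2.resize(b,(395,420),interpolation=2)]))
E
```

```text
time_s: 13.63
position: [0.4456, -0.2256, 0.1928]
ee_rot: [[0.873, 0.202, -0.443], [0.181, -0.979, -0.091], [-0.453, -0.001, -0.892]]
ft_force: [0.3, -0.6, -3.9]
grip_width: 0.146
from [ 0.4456 -0.2256  0.1928]
(-60, 130, 27) [ 0.444 -0.227  0.171] [0.8, 0.1, 1.99, 0.01, -0.01, 0.03]
top 229 [[0.014, -0.0298, 0.009], [0.0909, -0.0195, 0.0127], [0.109, -0.0004, 0.0284]]
plane [ 0.02220569 -0.028012    0.01022522] 208 217 [0.04668092 0.03080881 0.00811911] [0.10957747 0.00124133 0.01699029]
side 1042 [[-0.0375, -0.0329, 0.0091], [0.0287, -0.028, 0.0214], [0.1074, 0.0211, 0.0449]]
plane [ 0.00650716 -0.08219153  0.01067812] 285 336 [0.09475846 0.05771807 0.01063367] [0.11029112 0.02437478 0.01867628]
```

View pics/crop5.png

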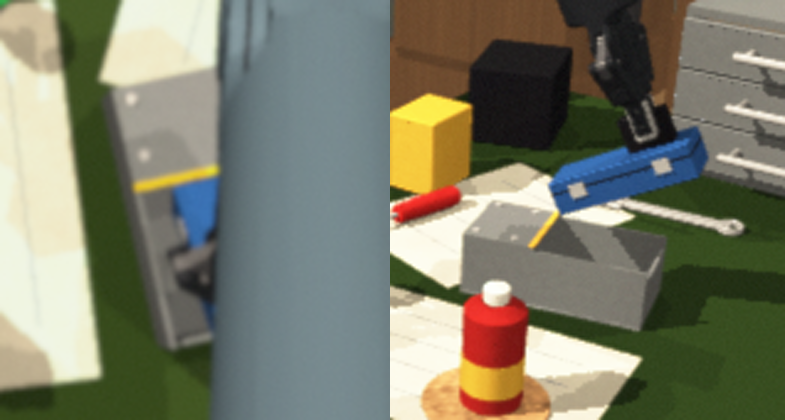

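The case is tilted about 27° above the mouth and hardly sags in the grip (about 1°). In the top view it lies along the box, with the nose just short of the yellow stripe. Next I'll check clearances along the insertion path and get the rows.

```bash
cat > path.py <<'E'
from c import *
def seg(x0,z0,x1,z1):
    P=np.array([[x0,z0],[x1,z0],[x1,z1],[x0,z1]],float);return np.vstack([a+(b-a)*np.linspace(0,1,60,endpoint=False)[:,None] for a,b in zip(P,np.roll(P,-1,0))])
C=np.vstack([seg(-75,-18,75,18),seg(-60,18,-10,54),seg(-46,29,-24,98),seg(-78,98,8,200)])
obs=dict(floor=(-99,-900,99,4),wall=(-99,0,-95,54),end=(95,0,99,70),cover=(20,66,99,70))
def clear(cx,cz,th):
    c,s=np.cos(np.radians(th)),np.sin(np.radians(th));Q=np.c_[c*C[:,0]+s*C[:,1]+cx,-s*C[:,0]+c*C[:,1]+cz]
    return {k:round(float(np.hypot(np.maximum(np.maximum(o[0]-Q[:,0],Q[:,0]-o[2]),0),np.maximum(np.maximum(o[1]-Q[:,1],Q[:,1]-o[3]),0)).min()),1) for k,o in obs.items()}
E
python3 - <<'E'
from path import *
w=[(-60,150,27),(-60,110,27),(-56,72,27),(-40,66,26),(-28,60,24),(-20,55,20),(-14,50,16),(-10,46,12),(-8,42,8),(-2,36,4),(0,30,0),(0,25,0),(0,22.5,0)]
for a,b in zip(w,w[1:]):
    for t in (0,.5): q=np.array(a)*(1-t)+np.array(b)*t; print(q,clear(*q))
steps(w)
E
```

```text
[-60 150  27] {'floor': 95.9, 'wall': 83.4, 'end': 99.4, 'cover': 36.7}
[-60. 130.  27.] {'floor': 75.9, 'wall': 65.6, 'end': 90.3, 'cover': 23.5}
[-60 110  27] {'floor': 55.9, 'wall': 47.8, 'end': 83.0, 'cover': 14.4}
[-58.  91.  27.] {'floor': 36.9, 'wall': 31.8, 'end': 78.1, 'cover': 4.0}
[-56  72  27] {'floor': 17.9, 'wall': 15.8, 'end': 76.0, 'cover': 11.2}
[-48.   69.   26.5] {'floor': 15.4, 'wall': 16.4, 'end': 67.8, 'cover': 9.7}
[-40  66  26] {'floor': 12.9, 'wall': 16.9, 'end': 59.7, 'cover': 8.4}
[-34.  63.  25.] {'floor': 11.0, 'wall': 16.0, 'end': 53.4, 'cover': 7.5}
[-28  60  24] {'floor': 9.1, 'wall': 14.8, 'end': 47.2, 'cover': 7.1}
[-24.   57.5  22. ] {'floor': 8.7, 'wall': 11.9, 'end': 42.7, 'cover': 6.4}
[-20  55  20] {'floor': 8.4, 'wall': 8.6, 'end': 38.4, 'cover': 6.1}
[-17.   52.5  18. ] {'floor': 8.2, 'wall': 4.7, 'end': 35.1, 'cover': 6.4}
[-14  50  16] {'floor': 8.0, 'wall': 3.9, 'end': 31.9, 'cover': 6.8}
[-12.  48.  14.] {'floor': 8.4, 'wall': 5.9, 'end': 29.9, 'cover': 7.3}
[-10  46  12] {'floor': 8.8, 'wall': 7.9, 'end': 27.9, 'cover': 7.8}
[-9. 44. 10.]
[... 898 characters left out ...]
463 -0.223  0.107] [5.5, 0.0, 6.93, 0.01, 0.14, 0.01]
(-28, 60, 24) [ 0.473 -0.221  0.1  ] [6.74, 0.0, 7.05, 0.01, 0.48, 0.01]
(-20, 55, 20) [ 0.478 -0.22   0.094] [7.5, 0.0, 7.39, 0.01, 1.14, 0.01]
(-14, 50, 16) [ 0.482 -0.219  0.087] [8.1, 0.0, 7.84, 0.01, 1.81, 0.01]
(-10, 46, 12) [ 0.483 -0.219  0.081] [8.5, 0.0, 8.3, 0.01, 2.48, 0.01]
(-8, 42, 8) [ 0.483 -0.219  0.075] [8.74, 0.0, 8.86, 0.01, 3.14, 0.01]
(-2, 36, 4) [ 0.486 -0.218  0.067] [9.44, 0.0, 9.42, 0.01, 3.81, 0.01]
(0, 30, 0) [ 0.486 -0.218  0.059] [9.82, 0.0, 10.17, 0.01, 4.48, 0.01]
(0, 25, 0) [ 0.486 -0.218  0.054] [10.04, 0.0, 10.62, 0.01, 4.48, 0.01]
(0, 22.5, 0) [ 0.486 -0.218  0.051] [10.15, 0.0, 10.84, 0.01, 4.48, 0.01]
```

```bash
python3 -m inch '[[[0.2,0,1.5,0,0,0],[0.5,0,3,0,0,0],[0.9,0,4.3,0,0,0],[1.5,0,5.2,0,0,0],[2.3,0,6.2,0,0,0],[3,0,7,0,0,0],[3.3,0,7.3,0,0,0],[3.8,0,7.2,0,0,0],[4.4,0,7.1,0,0,0],[5,0,7,0,0.05,0],[5.5,0,6.9,0,0.15,0],[6.1,0,7,0,0.3,0],[6.7,0,7.05,0,0.5,0],[6.7,0,7.05,0,0.5,0],[6.7,0,7.05,0,0.5,0]]]'
python3 - <<'E'
from path import *
s=r.observe();t=np.array(s['position']);R=np.array(s['ee_rot']);Rc=R@F
c=(B.T@(t-Rc@OFF-BOX))*1000;th=np.degrees(np.arcsin(-(R[2,0])));print('case est',c,th,clear(c[0],c[2],th),'sag1',clear(c[0],c[2],th+1),s['ft_force'])
steps([(-28,60,24),(-20,55,20),(-14,50,16),(-10,46,12),(-8,42,8),(-2,36,4),(0,30,0)])
z,d=snap('side','side8');cv2.imwrite('pics/crop6.png',cv2.resize(z[120:270,320:460,::-1],(700,600),interpolation=2))
E
```

```text
time_s: 14.98
position: [0.4723, -0.2208, 0.0997]
ee_rot: [[0.895, 0.201, -0.399], [0.184, -0.98, -0.082], [-0.407, 0.0, -0.913]]
ft_force: [-0.5, -1.6, -3.9]
grip_width: 0.135
case est [-28.79631779   0.33550277  59.19287506] 24.011396981607113 {'floor': 8.2, 'wall': 13.7, 'end': 48.0, 'cover': 8.1} sag1 {'floor': 7.2, 'wall': 14.7, 'end': 48.2, 'cover': 8.9} [-0.52561364 -1.58860768 -3.88724733]
from [ 0.4723 -0.2208  0.0997]
(-28, 60, 24) [ 0.473 -0.221  0.1  ] [0.04, 0.03, -0.11, 0.01, 0.0, 0.01]
(-20, 55, 20) [ 0.478 -0.22   0.094] [0.78, 0.03, 0.28, 0.01, 0.67, 0.01]
(-14, 50, 16) [ 0.482 -0.219  0.087] [1.36, 0.03, 0.75, 0.01, 1.34, 0.02]
(-10, 46, 12) [ 0.483 -0.219  0.081] [1.73, 0.03, 1.23, 0.01, 2.0, 0.02]
(-8, 42, 8) [ 0.483 -0.219  0.075] [1.94, 0.03, 1.8, 0.0, 2.67, 0.02]
(-2, 36, 4) [ 0.486 -0.218  0.067] [2.62, 0.03, 2.4, 0.0, 3.34, 0.02]
(0, 30, 0) [ 0.486 -0.218  0.059] [2.95, 0.03, 3.17, 0.0, 4.0, 0.02]
```

View pics/crop6.png

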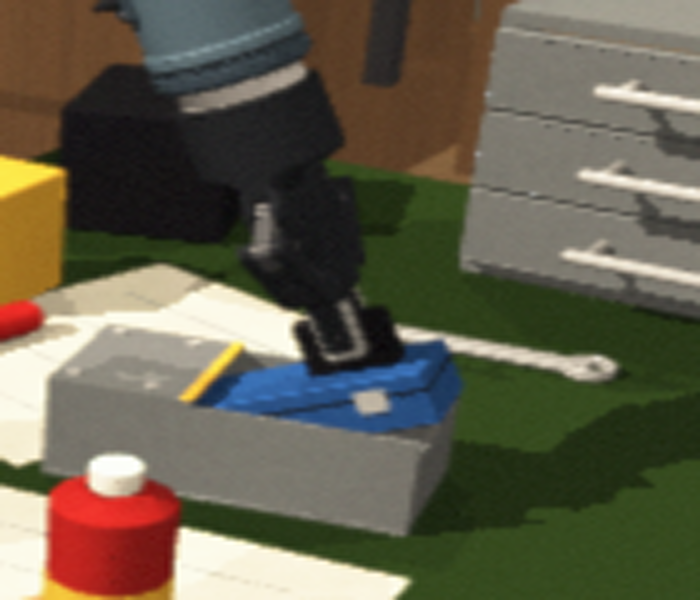

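The nose is inside under the stripe, at crop (215,390), and the tail is above the end wall. The wrist force equals the case's weight, so nothing touches. Level it now.

```bash
python3 -m inch '[[[0.4,0,0.05,0,0.3,0],[0.8,0,0.25,0,0.65,0],[1.1,0,0.5,0,1,0],[1.4,0,0.7,0,1.3,0],[1.6,0,0.95,0,1.65,0],[1.75,0,1.2,0,2,0],[1.85,0,1.5,0,2.3,0],[1.95,0,1.8,0,2.65,0],[2.3,0,2.1,0,3,0],[2.6,0,2.4,0,3.35,0],[2.8,0,2.75,0,3.7,0],[2.95,0,3.1,0,4,0],[2.95,0,3.1,0,4,0],[2.95,0,3.1,0,4,0]]]'
python3 - <<'E'
from path import *
s=r.observe();t=np.array(s['position']);R=np.array(s['ee_rot']);Rc=R@F
c=(B.T@(t-Rc@OFF-BOX))*1000;print('case est',c,np.degrees(np.arcsin(-(R[2,0]))),s['ft_force'])
steps([(0,25,0),(0,22,0)])
snap('side','side9')
q=casefit('side9','side');l=q[(q[:,2]<.016)];A=np.c_[l[:,:2],np.ones(len(l))];print(np.linalg.lstsq(A,l[:,2],rcond=None)[0],len(l))
E
```

```text
time_s: 16.2
position: [0.4856, -0.2181, 0.0592]
ee_rot: [[0.98, 0.201, -0.002], [0.201, -0.98, -0.0], [-0.002, -0.0, -1.0]]
ft_force: [0.3, 0.5, -5.0]
grip_width: 0.141
case est [-0.63981251  0.36571959 30.46573347] 0.13419680077494747 [ 0.34105446  0.50091939 -4.98160416]
from [ 0.4856 -0.2181  0.0592]
(0, 25, 0) [ 0.486 -0.218  0.054] [0.06, 0.03, 0.55, -0.0, 0.02, 0.01]
(0, 22, 0) [ 0.486 -0.218  0.051] [0.06, 0.03, 0.85, -0.0, 0.02, 0.01]
[0.00112014 0.10588118 0.01036557] 122
```

Level and free of contact. Lower it slowly onto the floor.

```bash
python3 -m inch '[[[0,0,0.15,0,0,0],[0,0,0.3,0,0,0],[0,0,0.45,0,0,0],[0,0,0.6,0,0,0],[0,0,0.7,0,0,0],[0,0,0.8,0,0,0],[0,0,0.85,0,0,0],[0,0,0.85,0,0,0]]]'
```

```text
time_s: 16.92
position: [0.4866, -0.2177, 0.0508]
ee_rot: [[0.98, 0.201, -0.0], [0.201, -0.98, 0.0], [-0.0, -0.0, -1.0]]
ft_force: [-1.4, 1.0, -1.5]
grip_width: 0.139
```

```bash
python3 -m inch '[[[0,0,0.05,0,0,0],[0,0,0.1,0,0,0],[0,0,0.1,0,0,0]]]'
python3 -m inch '[[[0,0,0,0,0,0],[0,0,0,0,0,0],[0,0,0,0,0,0],[0,0,0,0,0,0],[0,0,0,0,0,0],[0,0,0,0,0,0]]]' 3.8
python3 -m inch '[[[0,0,-0.5,0,0,0],[0,0,-2,0,0,0],[0,0,-5,0,0,0],[0,0,-8,0,0,0],[0,0,-11,0,0,0],[0,0,-14,0,0,0],[-3,0,-16,0,0,0],[-3,0,-16,0,0,0],[-3,0,-16,0,0,0],[-3,0,-16,0,0,0]]]'
python3 - <<'E'
from c import *
z,d=snap('side','side10');a,da=snap('top','top10')
for cam,p,d in(('side',z,d),('top',a,da)):
    v,u=np.mgrid[0:480,0:640];W=world(cam,u,v,d);h=cv2.cvtColor(p,cv2.COLOR_RGB2HSV);Q=((W-BOX)@B)*1000
    m=(d>0)&(abs(Q[...,1])<45)&(abs(Q[...,0])<97)&(Q[...,2]<85)
    b=m&(h[...,0]>100)&(h[...,0]<122)&(h[...,1]>110);q=Q[b]
    l=q[(q[:,2]>33)&(q[:,2]<48)]
    if len(l)>30: A=np.c_[l[:,:2],np.ones(len(l))];print(cam,'lid',len(l),l.min(0),l.max(0),'plane',np.linalg.lstsq(A,l[:,2],rcond=None)[0])
    k=m&(Q[...,2]>66)&(h[...,2]<90)&(Q[...,0]<15)&(abs(Q[...,1])<25); 
    if k.sum()>5: print('bar',k.sum(),np.percentile(Q[k],[2,50,98],axis=0).round(1).tolist())
    n=(h[...,1]>150)&((h[...,0]<8)|(h[...,0]>172))&(d>0)&(abs(W[...,0]-.475)<.08)&(abs(W[...,1]-.015)<.08)
    if n.any(): print('can',W[n].min(0),W[n].max(0))
cv2.imwrite('pics/crop7.png',np.hstack([cv2.resize(z[120:320,260:460,::-1],(400,400),interpolation=2),cv2.resize(a[150:350,270:470,::-1],(400,400),interpolation=2)]))
E
```

```text
time_s: 17.17
position: [0.4866, -0.2177, 0.0507]
ee_rot: [[0.98, 0.201, -0.0], [0.201, -0.98, -0.0], [-0.0, 0.0, -1.0]]
ft_force: [-4.9, 1.7, 9.8]
grip_width: 0.136
time_s: 17.67
position: [0.4868, -0.2178, 0.0497]
ee_rot: [[0.98, 0.201, 0.0], [0.201, -0.98, -0.0], [0.0, 0.0, -1.0]]
ft_force: [-0.3, 0.4, -0.4]
grip_width: 0.446
time_s: 18.5
position: [0.4573, -0.2236, 0.2096]
ee_rot: [[0.98, 0.201, 0.0], [0.201, -0.98, 0.0], [0.0, -0.0, -1.0]]
ft_force: [0.7, 0.3, -1.1]
grip_width: 0.446
side lid 53 [-71.34662686 -26.09986193  37.5493637 ] [32.86190056 -5.39896351 44.15784891] plane [-3.43083969e-03  7.22555906e-02  4.07174111e+01]
bar 106 [[-56.6, -3.4, 66.4], [-33.8, 7.2, 73.4], [-9.3, 12.1, 77.1]]
can [ 0.44430879 -0.00806541  0.00340404] [0.50119333 0.04582771 0.10885727]
top lid 660 [-69.7082341  -26.671028    33.16004872] [17.25118553 30.32968474 47.13872667] plane [3.87386945e-04 4.74614587e-03 3.90127029e+01]
bar 151 [[-58.1, -5.4, 69.3], [-35.0, 2.1, 74.4], [-10.3, 8.3, 78.4]]
can [ 0.44562297 -0.01439733  0.09594934] [0.49974618 0.03987193 0.112169  ]
```

View pics/crop7.png

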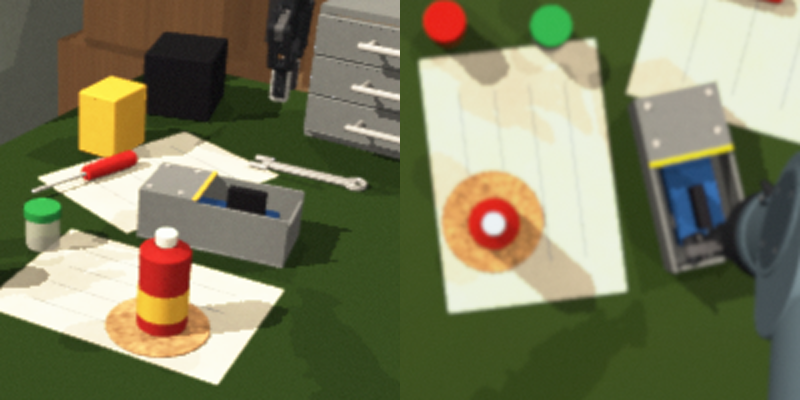

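The final view shows the case flat in the box with its grip up and its nose under the cover. The can stands on the mat at (163,330) in the left half, and the jars and wrench are where they were. By measurement, the bar's centre is at box x ≈ -35 mm, so case_mid is at x ≈ 0 and y ≈ 2 mm. The lid is at about 39–40 mm and level. Handing in.

```bash
python3 -c "
from station import r
print(r.finish_job())"
```

```text
the job is handed in; nothing more can be done
None
```

The job is done and handed in at about 18.6 s on the robot's clock; `finish_job` gives no verdict, so the result rests on my own checks.

- **Can:** I moved the red oil can onto the cork mat and released it. It stands upright about 2–4 mm from the mat's centre, with its base at the mat's surface.
- **Case:** I took the largest blue case by its grip and passed it nose first through the mouth at 27° to 24° of tilt, with no contact force. I then levelled it and lowered it to the floor; the wrist force was 9.8 N in z just before I let go.
- **Final position:** The case's centre is at about x = 0, y = 2 mm in the box frame. The lid is about 39–40 mm above the box's underside, where 40 mm is expected, and it is level within about 0.3° in the top view.
- **Bystanders:** The jars and wrench look unmoved in the last pictures. The reel was outside those crops and I did not measure it again, but the arm did not go near it. The gripper is clear of everything.

**Disagreement:** The side camera's fit of the case lid showed a 4° slope crosswise. It came from only 53 points in a narrow strip and the top view's 660 points contradict it, so I put it down to noise.

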